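# Fit a condenser lens and screw down its retaining ring

### The arm

A 7-joint arm with a two-finger parallel gripper is mounted at the origin on a cart in front of the work surface, level with it; the furniture and walls round the work are solid. World frame = base frame: x ahead of the robot, y to its left, z up, the work surface at z = 0. Lengths are in m, angles in degrees, forces in N, time in s.
With the tool pointing down it reaches from about 0.425 to 0.875 m from the base axis. Payload 4.7 kg.
Tool frame: the origin (TCP) lies between the finger pads; the fingertips stand 17 mm ahead of it and the grasp point (between the pads) lies 2 mm behind it; z points along the fingers, y is the line along which they close (so a half turn about z gives the same grasp; the last joint's range is limited). The gripper opens to 87 mm and grips with 3 to 60 N. Pads are 19 mm wide; open, the fingers measure 117 mm over their backs; the gripper's body (75 mm by 190 mm) begins 51 mm behind the grasp point.
Start: joints at [77.011, 18.392, -4.016, 83.108, 1.295, 78.541, -3.26], TCP at [0.155, -0.631, 0.24] pointing down, gripper open.
Joint ranges: [-163.93, 163.93], [-17.29, 119.83], [-79.2, 71.16], [3.27, 140.29], [-89.18, 269.18], [5.43, 117.66], [-154.24, 154.24]. Speed limits (degrees/s): [147.25, 147.25, 180, 180, 180, 180, 180].

### API

Orientations are given as [roll, pitch, yaw] about the fixed x, y, z axes, in that order (R = Rz(yaw) Ry(pitch) Rx(roll)).
In Python, from cell import env, cams gives the robot as it stands.
- The arm moves only by the shell command python3 -m pendant 'ROWS' [FORCE]. ROWS is JSON, a list of rows, each an object of numbers: "tx", "ty", "tz": the shift along the tool's x, y, z each as a share of 0.05 m, from -1 to 1; "spin": the turn about the tool's z as a share of 4 degrees, from -1 to 1; "claw": the closure, from 0 (fully open) to 1 (shut). A call has 1 to 10 rows; each row shifts and turns the commanded pose from where the row before left it, along the tool's axes as they then stand; what a row does not reach is not made up. A row lasts 1/8 s, in which the tool goes at most 62.5 mm and 10.7 degrees, less where a joint would pass 70% of its speed; a pose out of reach is approached as far as the arm can. A call with a number of a shift or a turn outside -1 to 1 is refused whole. A call with a gripper value outside its range is refused whole. The fingers move at their own pace and stop on an object; FORCE is the grip in N (left out, the last holds). Time passes only in rows, so rows that do not move let the fingers close. It gives the time, the measured TCP pose, the force, the opening and the grip force at its end, in the units of the state.
- env.get_obs(): the state, without advancing time (a new reading comes with each control period).
- cams.read_camera(name): name is "scene" or "side" or "wrist"; returns the picture (480x640x3 uint8, red, green, blue); there is no depth.
- cams.camera_info(name): a dict with "fx", "fy", "cx", "cy" (pixels), "k1" (the pictures are not rectified: a ray, as slopes to the right and down, at radius r is drawn at 1 + k1 r^2 times it, then the intrinsics apply), "rvec" (rotation vector, rad) and "tvec" (3), from world to camera coordinates, as OpenCV has them. Camera axes: x right, y down, z forward; pixel columns grow to the right and rows downward; lengths in m; the calibration is good to about 2 mm. A picture is of the moment at which its call begins: read the wrist's pose just before it. camera_info takes no time and is no camera call; for the wrist camera it gives the pose at the moment of the call.
- env.sign_off(): hands the job in; it is judged then, once.
The state is a dict: "time_s": time; "qpos": joint angles; "joint_velocities": joint speeds; "effort": joint torques, N m; "tool_pos": TCP position; "tool_rot": TCP orientation; "force": force on the tool from outside, world axes, zero at the start; "wrist_torque": the same for the moment, N m; "grip_width": finger opening in m; "grasp_force": force on a finger pad.
Only numpy, scipy, OpenCV 4.12 (cv2) and the standard library are available. Lean on these libraries where they do the work, as an engineer would, in place of code of your own. Each camera call takes 0.05 s, during which the arm holds its last target. There are 200 camera calls.

### The job

Drop the amber condenser lens into the open bore of the lens cell, dome up, then put the brass ring over it and screw it clockwise until it is snug: it must hold the lens down against its spring seat by itself, finger-tight with about 12 N and never forced. Do not let the lens fall, and leave the other things on the bench where they are.

Things in the scene. Friction and masses are not known exactly. Their poses are not given: they have to be found in the camera images.
- lens: Loose amber glass lens, 30 mm across, 30 g: a disc 12 mm thick, flat below, with a shallow dome 23 mm across standing 4 mm above its flat shoulder. Starts dome up on a 5 mm thick, 70 mm square black rubber pad. Origin on its axis, half-way up the 12 mm rim; z out of the dome. Hold the upper part of the rim: its lower 4 to 6 mm must enter the bore while it is held.
- ring: Knurled brass ring, 57.6 mm across, 24 mm high, 70 g, open below (51.2 mm inside); its top flange, 4 mm thick with a 25 mm hole, presses on the lens shoulder. Origin on its axis, half-way up; flange underside 8 mm above it. Three inward pins, 3.6 mm thick, reaching in to 20.2 mm from the axis, 9.5 mm below the origin, at 0, 120, 240 degrees from its x axis; a red dot on the flange above each pin. 
- lens_cell: Lens cell fixed to the bench, upright. Origin on its axis at bench height, z up. Dark round foot 90 mm across, 8 mm high; on it an aluminium barrel, 36 mm outside, with three thread ridges outside and three gaps between them, centred at 0, 120, 240 degrees from its x axis (red dots on the foot). The ring's origin is at z = 28 to 32 mm when it rests lightly on the seated lens.
- cell_rim (a point): Centre of the barrel's rim, 34 mm above the bench; the bore is 32.6 mm wide.
- cell_seat (a point): Nominal centre of the steel spring seat's top in the bore, 26 mm above the bench. The true seat lies up to 2 mm higher or lower (not measured: feel it). Pressed, it gives 1 mm for every 9 N. Snug means that the ring, let go, presses on the lens with 6 to 18 N; over 30 N harms the lens.
- thread_gap (a point): Middle of the gap at the cell's 0 degree dot, 22.2 mm from the axis, 26.5 mm above the bench (x away from the axis). Pins within 12 degrees of the gap centres go straight down between the ridges until the ring rests on the lens; otherwise they land on a ridge and the ring stays 2 to 11 mm too high.
- ridge_start (a point): Upper end of one ridge's centre line, 22.5 degrees clockwise from the gap, 27 mm above the bench. Ridges are 3.6 mm bars that fall 6.1 mm per rad clockwise (seen from above) for 75 degrees to a stop. Pins run below them: turned clockwise the ring is drawn down, stays by friction, and nothing but the lens holds it up. Snug comes 37 to 84 degrees clockwise of the gap centres.
- ridge_end (a point): Lower end of that ridge, 97.5 degrees clockwise from the gap, 19 mm above the bench. A way to feel snug: with the pins in the gaps press the ring on the lens with about 8 N, keep that height and turn clockwise until the load on the hand begins to fall (by some 2 N), as the ridges take it over, then let go at once.
- loupe: Black round loupe, 41 mm across, 36 mm high, loose bystander behind the cell; origin under its centre.
- oil_stone: Green dressing stone stick, 25x100x13 mm, loose bystander behind the cell; origin under its centre, length along its y.
- dust_brush: Flat dusting brush with wooden handle, 30x168x10 mm, loose bystander at the right; origin near the centre of its underside, length along its y.
- parts_jar: Small clear pot with blue lid, 45 mm across, 42 mm high, loose bystander at the left; origin under its centre.
Not all that is in view belongs to the job. There is more than one size of the ring; the one meant has the size given above.

How it is judged:
By the outcome, as a careful person would: the job done as asked, in the order asked, and still so for the second after the job is handed in, with the robot touching nothing.
It also fails if it takes over 72 s, if anything falls off the work surface, if the arm or the gripper's body presses on something with over 40 N, if the wrist force passes 120 N, or if a joint passes its speed limit or range.

## Working session

There is one attempt and no reset: what is moved stays moved. The work goes in short steps, Python scripts to look and compute and a shell command to move; the robot and the scene stay as the last step left them, time stands still between calls to the robot, and variables do not carry over. Pictures are saved under pics/ and viewed, at most 13 in all, crops included, and the job is handed in when it is done.

```bash
ls; mkdir -p pics; python3 - <<'E'
from cell import env,cams
import cv2
o=env.get_obs();print(o)
for n in("scene","side"):
    print(n,cams.camera_info(n))
    cv2.imwrite(f"pics/{n}0.png",cams.read_camera(n)[:,:,::-1])
E
```

```text
pics
{'time_s': 0.0, 'qpos': array([77.00961009, 18.43936688, -4.01537425, 83.17555169,  1.29451116,
       78.54209746, -3.2598053 ]), 'joint_velocities': array([ 0.06462012, -0.00092642, -0.01477881,  0.05447896,  0.0058228 ,
       -0.04944407, -0.07718443]), 'effort': array([-6.56831662e-05, -4.91285026e+01, -4.03842526e-01, -3.12530172e+01,
       -6.41525583e-02,  4.36874852e-02,  1.77534671e-04]), 'tool_pos': array([ 0.15485246, -0.63073361,  0.2384523 ]), 'tool_rot': array([-1.79888203e+02,  5.43867946e-03,  1.38001072e+01]), 'force': array([-0.36074535, -0.18627736, -0.32007608]), 'wrist_torque': array([-0.04329878,  0.09175585, -0.02393917]), 'grasp_force': 0.0, 'grip_width': 0.08676412998173146}
scene {'fx': 604.2302624511943, 'fy': 604.2302624511943, 'cx': 319.42155911074025, 'cy': 242.5904962173996, 'k1': -0.03845152185824258, 'rvec': array([ 1.84967502, -1.06684762,  0.66925933]), 'tvec': array([-0.2687217 ,  0.27794115,  1.30804194])}
side {'fx': 520.9325475373354, 'fy': 520.9325475373354, 'cx': 324.41941630112063, 'cy': 240.75159868838642, 'k1': 0.0014801509942038158, 'rvec': array([ 0.08102371,  2.69214892, -1.57838733]), 'tvec': array([0.51656211, 0.04102653, 1.30850291])}
```

View pics/scene0.png

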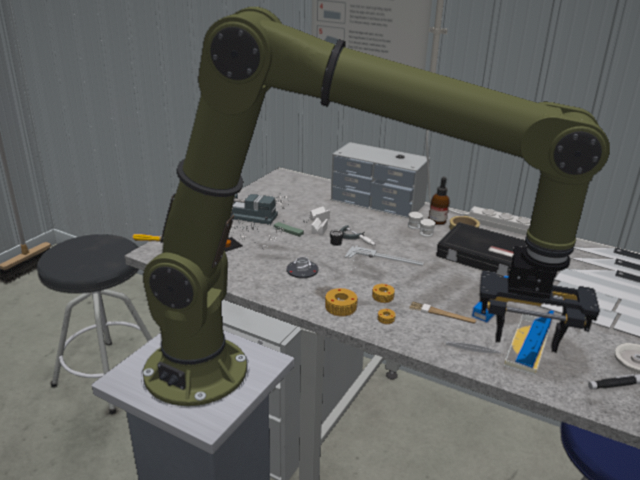

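View pics/side0.png

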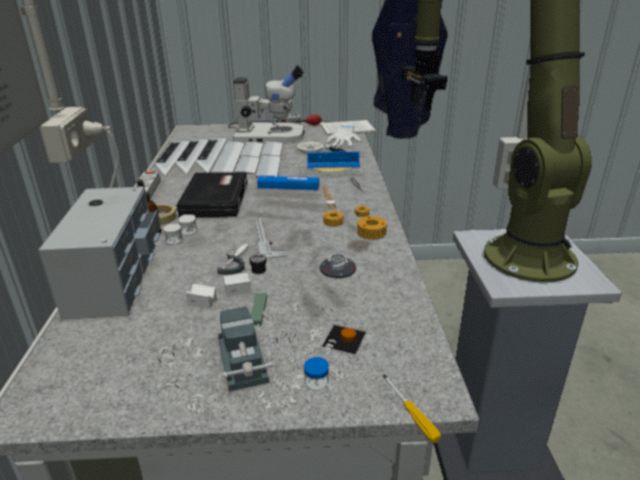

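The scene view shows three brass rings at about (341,301), (382,292) and (386,315), and the cell at (303,268). The side view shows the rings at (372,227), (333,217) and (361,210), the cell at (338,264), and the lens on its black pad at (348,335). I'll measure positions and ring sizes next.

```bash
cat > h.py <<'E'
import numpy as np, cv2
from cell import env,cams
def ray(info,uv):
    x=(uv[0]-info['cx'])/info['fx'];y=(uv[1]-info['cy'])/info['fy']
    d=np.array([x,y]);u=d.copy()
    for _ in range(10): u=d/(1+info['k1']*(u@u))
    R=cv2.Rodrigues(np.array(info['rvec']))[0];t=np.array(info['tvec'])
    return -R.T@t, R.T@np.array([u[0],u[1],1.])
def onz(info,uv,z):
    c,d=ray(info,uv);return c+d*(z-c[2])/d[2]
def proj(info,P):
    R=cv2.Rodrigues(np.array(info['rvec']))[0];p=R@np.array(P)+info['tvec']
    u=p[:2]/p[2];u=u*(1+info['k1']*(u@u));return np.array([info['fx']*u[0]+info['cx'],info['fy']*u[1]+info['cy']])
def blobs(im,lo,hi,amin=30):
    hsv=cv2.cvtColor(im,cv2.COLOR_RGB2HSV);m=cv2.inRange(hsv,lo,hi)
    m=cv2.morphologyEx(m,cv2.MORPH_CLOSE,np.ones((3,3),np.uint8))
    c,_=cv2.findContours(m,cv2.RETR_EXTERNAL,cv2.CHAIN_APPROX_NONE)
    return [k for k in c if cv2.contourArea(k)>=amin]
E
python3 - <<'E'
from h import *
ims={}
for n in("scene","side"):
    im=cv2.imread(f"pics/{n}0.png")[:,:,::-1].copy();i=cams.camera_info(n)
    for k in blobs(im,(8,130,60),(28,255,255)):
        x,y,w,h=cv2.boundingRect(k);u=(x+w/2-.5,y+h/2-.5)
        p=onz(i,u,.012);a=onz(i,(x-.5,u[1]),.012);b=onz(i,(x+w-.5,u[1]),.012)
        print(n,x,y,w,h,p.round(4),'width mm',(np.linalg.norm(a-b)*1e3).round(1))
i=cams.camera_info("side");print('cell',onz(i,(338,264),.02),'cellscene',onz(cams.camera_info('scene'),(303,264),.02))
for nm,u,z in(('pad',(344,338),.005),('jar',(316,366),.042),('loupe',(258,263),.02),('stone',(259,307),.013),('drv',(412,400),.01)):print(nm,onz(i,u,z).round(3))
big=cv2.resize(ims.get(0,cv2.imread("pics/scene0.png"))[270:335,280:420],None,fx=5,fy=5,interpolation=cv2.INTER_CUBIC)
cv2.imwrite("pics/rings.png",big)
E
```

```text
scene 513 327 16 26 [ 0.4647 -0.5905  0.012 ] width mm 38.5
scene 378 309 17 15 [ 0.3883 -0.2786  0.012 ] width mm 42.1
scene 496 297 44 8 [ 0.6297 -0.5452  0.012 ] width mm 116.9
scene 553 291 24 8 [ 0.7249 -0.6479  0.012 ] width mm 65.7
scene 326 289 31 27 [ 0.3853 -0.1553  0.012 ] width mm 79.0
scene 373 284 21 18 [ 0.482 -0.229  0.012] width mm 55.3
scene 133 234 27 7 [0.3889 0.5089 0.012 ] width mm 80.8
scene 433 195 16 10 [ 1.1382 -0.159   0.012 ] width mm 57.2
side 404 400 37 43 [0.387  0.5081 0.012 ] width mm 59.7
side 340 328 17 13 [0.4858 0.2828 0.012 ] width mm 33.8
side 324 211 19 15 [ 0.4802 -0.2297  0.012 ] width mm 54.0
side 355 206 31 33 [ 0.3786 -0.1974  0.012 ] width mm 86.6
cell [0.4862574 0.0314397 0.02     ] cellscene [0.48741158 0.0172658  0.02      ]
pad [0.494 0.286 0.005]
jar [0.554 0.402 0.042]
loupe [0.679 0.013 0.02 ]
stone [0.667 0.182 0.013]
drv [0.394 0.461 0.01 ]
```

View pics/rings.png

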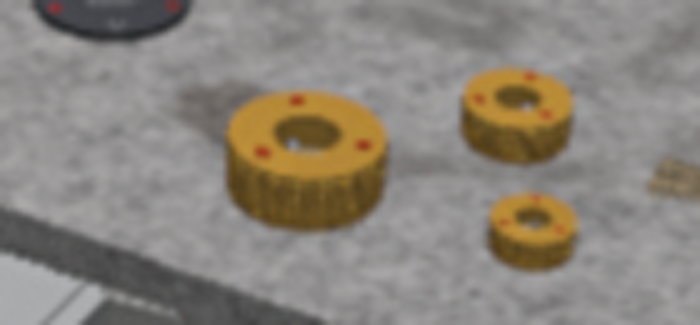

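Measured at mid-height, the ring widths come out near 79, 55 and 42 mm for the rings at scene (341,301), (382,292) and (386,315). The middle one, at world (0.481, -0.229), fits 57.6 mm. The crop confirms this: it is clearly the intermediate size and has three red dots. I'll move over it on the way to the lens.

```bash
python3 -m pendant '[{"tx":0.82,"ty":-0.62},{"tx":0.82,"ty":-0.62},{"tx":0.82,"ty":-0.62},{"tx":0.82,"ty":-0.62},{"tx":0.82,"ty":-0.62},{"tx":0.82,"ty":-0.62},{"tx":0.82,"ty":-0.62},{"tx":0.82,"ty":-0.62},{"tx":0.82,"ty":-0.62},{"tx":0.82,"ty":-0.62}]'
python3 - <<'E'
from h import *
i=cams.camera_info("wrist");im=cams.read_camera("wrist");cv2.imwrite("pics/w1.png",im[:,:,::-1])
o=env.get_obs();print(o['tool_pos'],o['tool_rot'],o['qpos'][6]);c,_=ray(i,(320,240));print('cam',c,i['fx'],'rvec',i['rvec'])
for P in((.481,-.229,.024),(.385,-.155,.02),(.487,.025,.034)):print(proj(i,P))
for k in blobs(im,(8,130,60),(28,255,255),150):
    x,y,w,h=cv2.boundingRect(k);u=(x+w/2-.5,y+h/2-.5);e=cv2.fitEllipse(k)
    print(x,y,w,h,onz(i,e[0],.024).round(4),e)
E
```

```text
[ 0.15487622 -0.63088508  0.2387125 ] [-1.79916168e+02  4.55212883e-03  1.37970705e+01] -3.260851188787766
cam [ 0.22015719 -0.61488078  0.38440688] 336.0263904741759 rvec [-2.31325138  1.81542771  0.22745457]
[ -55.10791095 -259.35312565]
[-132.98011129 -143.68457409]
[-350.08611653 -335.9681905 ]
465 459 21 21 [-0.1221 -0.9174  0.024 ] ((473.95294189453125, 468.5004577636719), (12.137552261352539, 25.585403442382812), 135.6532440185547)
287 349 353 18 [ 0.0622 -0.9588  0.024 ] ((559.0154418945312, 357.3397216796875), (14.134505271911621, 585.0477294921875), 89.04161071777344)
109 281 33 60 [-0.0008 -0.4385  0.024 ] ((125.4942855834961, 310.2301330566406), (29.17143440246582, 59.6552734375), 7.979427814483643)
490 280 31 61 [ 0.1064 -0.8699  0.024 ] ((504.9216613769531, 309.3114013671875), (27.8587703704834, 60.24099349975586), 175.36013793945312)invalid input at $[0]: expected keys tx, ty, tz, spin, claw
```

View pics/w1.png

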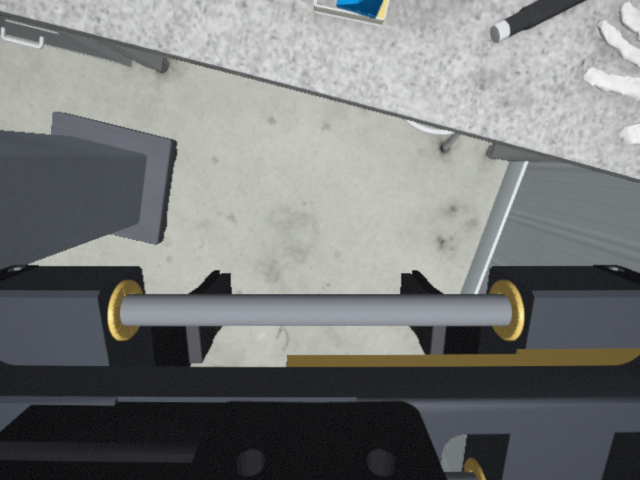

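The move was refused because every row needs all five keys, so the wrist view only shows the floor and the bench edge. I'll send it again.

```bash
python3 -m pendant '[{"tx":0.89,"ty":-0.76,"tz":0,"spin":0,"claw":0},{"tx":0.89,"ty":-0.76,"tz":0,"spin":0,"claw":0},{"tx":0.89,"ty":-0.76,"tz":0,"spin":0,"claw":0},{"tx":0.89,"ty":-0.76,"tz":0,"spin":0,"claw":0},{"tx":0.89,"ty":-0.76,"tz":0,"spin":0,"claw":0},{"tx":0.89,"ty":-0.76,"tz":0,"spin":0,"claw":0},{"tx":0.89,"ty":-0.76,"tz":0,"spin":0,"claw":0},{"tx":0.89,"ty":-0.76,"tz":0,"spin":0,"claw":0},{"tx":0,"ty":0,"tz":0,"spin":0,"claw":0}]'
python3 - <<'E'
from h import *
i=cams.camera_info("wrist");im=cams.read_camera("wrist");cv2.imwrite("pics/w2.png",im[:,:,::-1])
o=env.get_obs();print(o['time_s'],o['tool_pos'],o['tool_rot'],o['qpos'][6])
for P in((.481,-.229,.024),(.385,-.155,.02)):print(proj(i,P))
for k in blobs(im[:260].copy(),(8,130,60),(28,255,255),150):
    e=cv2.fitEllipse(k)
    print(cv2.boundingRect(k),onz(i,e[0],.024).round(4),e)
for k in blobs(im[:260].copy(),(0,150,90),(7,255,255),3)+blobs(im[:260].copy(),(172,150,90),(180,255,255),3):
    m=k.reshape(-1,2).mean(0);print('red',m,onz(i,m,.024).round(4))
E
```

```text
time_s: 1.27
tool_pos: [0.4311, -0.2459, 0.2397]
tool_rot: [-179.9, -0.1, 14.4]
force: [-0.2, -0.9, -0.0]
grip_width: 0.087
grasp_force: 0.0
1.325 [ 0.42923772 -0.24903814  0.23950833] [1.79992376e+02 1.33931172e-02 1.40961100e+01] -48.94900969277484
[312.13360791 172.68340777]
[227.2723795  240.58368004]
(316, 241, 36, 19) [ 0.4031 -0.2735  0.024 ] ((333.7342529296875, 251.63494873046875), (20.80998992919922, 34.221675872802734), 91.068359375)
(191, 210, 75, 50) [ 0.3892 -0.157   0.024 ] ((228.79026794433594, 238.27496337890625), (53.27286148071289, 74.92216491699219), 86.42024230957031)
(287, 148, 52, 54) [ 0.4795 -0.2299  0.024 ] ((312.6360168457031, 174.3240203857422), (51.20463562011719, 52.04842758178711), 162.35877990722656)
red [252.64705882 252.64705882] [ 0.3796 -0.1859  0.024 ]
red [212.64705882 225.70588235] [ 0.3988 -0.1371  0.024 ]
red [328.5 187. ] [ 0.4708 -0.2496  0.024 ]
red [294.5 182.5] [ 0.4665 -0.2133  0.024 ]
red [315.  154.5] [ 0.4998 -0.2273  0.024 ]
red [ 69.08333333 138.        ] [0.4535 0.0248 0.024 ]
red [122. 116.] [ 0.4885 -0.0268  0.024 ]
red [69.84615385 73.76923077] [0.5158 0.0291 0.024 ]
```

View pics/w2.png

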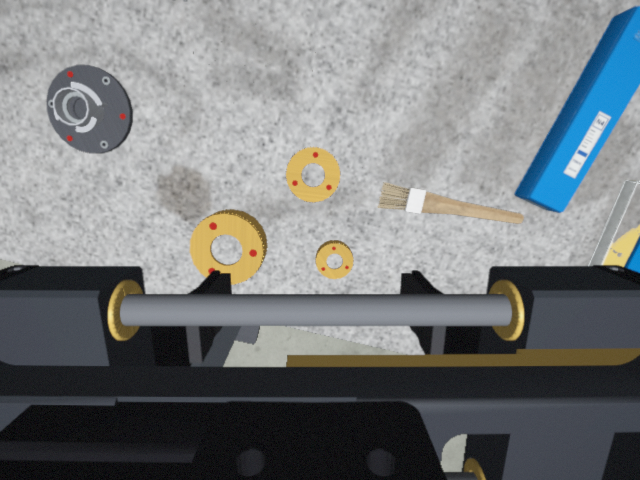

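The wrist view shows the target ring at (313,174), the large ring at (229,240), the small ring at (334,259), and the cell with its red foot dots at (89,108). The target ring is centred at (0.479, -0.230), its dots sit at 7.3° mod 120, and it measures 56 mm across. Next stop is the cell, then the lens.

```bash
cat > cellsee.py <<'E'
from h import *
i=cams.camera_info("wrist");im=cams.read_camera("wrist")
o=env.get_obs();print(o['time_s'],o['tool_pos'],o['tool_rot'],o['qpos'][6])
P=[]
for k in blobs(im[:262].copy(),(0,150,70),(7,255,255),3)+blobs(im[:262].copy(),(172,150,70),(180,255,255),3):
    m=k.reshape(-1,2).mean(0);p=onz(i,m,.008)
    if np.hypot(p[0]-.485,p[1]-.02)<.06:P.append(p)
P=np.array(P);c=P.mean(0);print('cell',c,[(np.degrees(np.arctan2(*(q-c)[1::-1])).round(1),np.linalg.norm(q-c).round(4)) for q in P])
E
python3 -m pendant '[{"tx":0.26,"ty":-0.99,"tz":0,"spin":0,"claw":0},{"tx":0.26,"ty":-0.99,"tz":0,"spin":0,"claw":0},{"tx":0.26,"ty":-0.99,"tz":0,"spin":0,"claw":0},{"tx":0.26,"ty":-0.99,"tz":0,"spin":0,"claw":0},{"tx":0.26,"ty":-0.99,"tz":0,"spin":0,"claw":0},{"tx":0,"ty":0,"tz":0,"spin":0,"claw":0}]'
python3 cellsee.py
python3 -m pendant '[{"tx":0.26,"ty":-0.99,"tz":0,"spin":0,"claw":0},{"tx":0.26,"ty":-0.99,"tz":0,"spin":0,"claw":0},{"tx":0.26,"ty":-0.99,"tz":0,"spin":0,"claw":0},{"tx":0.26,"ty":-0.99,"tz":0,"spin":0,"claw":0},{"tx":0.26,"ty":-0.99,"tz":0,"spin":0,"claw":0},{"tx":0,"ty":0,"tz":0,"spin":0,"claw":0}]'
cat > lenssee.py <<'E'
from h import *
i=cams.camera_info("wrist");im=cams.read_camera("wrist");cv2.imwrite("pics/w3.png",im[:,:,::-1])
o=env.get_obs();print(o['time_s'],o['tool_pos'],o['tool_rot'],o['qpos'])
for k in blobs(im[:262].copy(),(5,130,60),(28,255,255),150):
    e=cv2.fitEllipse(k);print(cv2.boundingRect(k),onz(i,e[0],.017).round(4),onz(i,e[0],.011).round(4),e,'d mm',max(e[1])/i['fx']*(ray(i,e[0])[0][2]-.015)*1e3)
E
python3 lenssee.py
```

```text
time_s: 2.08
tool_pos: [0.4322, 0.0072, 0.2398]
tool_rot: [180.0, -0.0, 14.1]
force: [-1.1, -0.2, 1.2]
grip_width: 0.0869
grasp_force: 0.0
2.125 [0.43219902 0.00455415 0.23966656] [1.79922169e+02 3.76267418e-03 1.38738471e+01] -73.90770377725997
cell [0.48523823 0.01872997 0.008     ] [(np.float64(154.1), np.float64(0.0377)), (np.float64(-85.7), np.float64(0.0376)), (np.float64(34.1), np.float64(0.0376))]
time_s: 2.88
tool_pos: [0.4364, 0.2624, 0.2391]
tool_rot: [-179.8, 0.1, 14.0]
force: [0.2, -0.1, -0.1]
grip_width: 0.0875
grasp_force: 0.0
2.925 [0.43701379 0.25990965 0.23888689] [-1.79942191e+02  9.82623741e-02  1.38197719e+01] [  25.64360971    5.82507537  -61.97879488  101.22455024    5.20086438
   76.15558818 -113.64613249]
(59, 199, 76, 26) [0.3855 0.508  0.017 ] [0.3836 0.5117 0.011 ] ((91.62809753417969, 211.58749389648438), (17.82781982421875, 87.0684585571289), 80.98884582519531) d mm 95.83867389277404
(295, 159, 29, 29) [0.4844 0.2829 0.017 ] [0.4841 0.283  0.011 ] ((308.84124755859375, 172.90060424804688), (27.282466888427734, 27.980571746826172), 2.0185329914093018) d mm 30.798993520919257
```

View pics/w3.png

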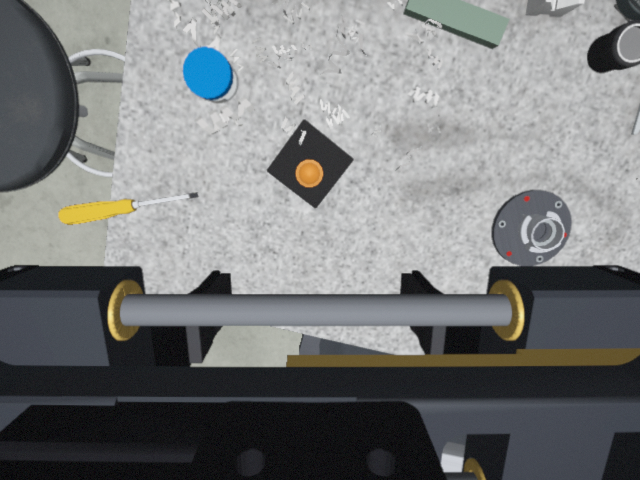

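The cell is at (0.4852, 0.0187) with its gaps at 34.1° mod 120. The wrist view shows the lens at (309,173) on its black pad, which gives (0.4842, 0.283) and 30.8 mm across. I'll descend to it now.

```bash
python3 -m pendant '[{"tx":0.52,"ty":-0.1,"tz":0.5,"spin":0,"claw":0.3},{"tx":0.52,"ty":-0.1,"tz":0.5,"spin":0,"claw":0.3},{"tx":0,"ty":0,"tz":0.8,"spin":0,"claw":0.3},{"tx":0,"ty":0,"tz":0.8,"spin":0,"claw":0.3},{"tx":0,"ty":0,"tz":0.8,"spin":0,"claw":0.3},{"tx":0,"ty":0,"tz":0.5,"spin":0,"claw":0.3},{"tx":0,"ty":0,"tz":0.2,"spin":0,"claw":0.3},{"tx":0,"ty":0,"tz":0,"spin":0,"claw":0.3},{"tx":0,"ty":0,"tz":0,"spin":0,"claw":0.3}]'
python3 - <<'E'
from h import *
o=env.get_obs();print(o['tool_pos'],o['tool_rot'],o['qpos'],o['force'])
im=cams.read_camera("side");i=cams.camera_info("side")
a=cv2.resize(im[280:380,270:430],None,fx=5,fy=5,interpolation=cv2.INTER_CUBIC)
cv2.imwrite("pics/s1.png",a[:,:,::-1])
E
```

```text
time_s: 4.05
tool_pos: [0.4857, 0.2824, 0.0357]
tool_rot: [180.0, -0.1, 13.7]
force: [-0.3, -0.2, 0.1]
grip_width: 0.0611
grasp_force: 0.0
[0.48571216 0.28244654 0.03565228] [ 1.79986267e+02 -1.15857510e-01  1.37367172e+01] [  11.50270225   28.68992804  -53.50552484  106.52031446   27.02605648
   58.37373519 -129.55136773] [-0.27535495 -0.1992997   0.14053939]
```

View pics/s1.png

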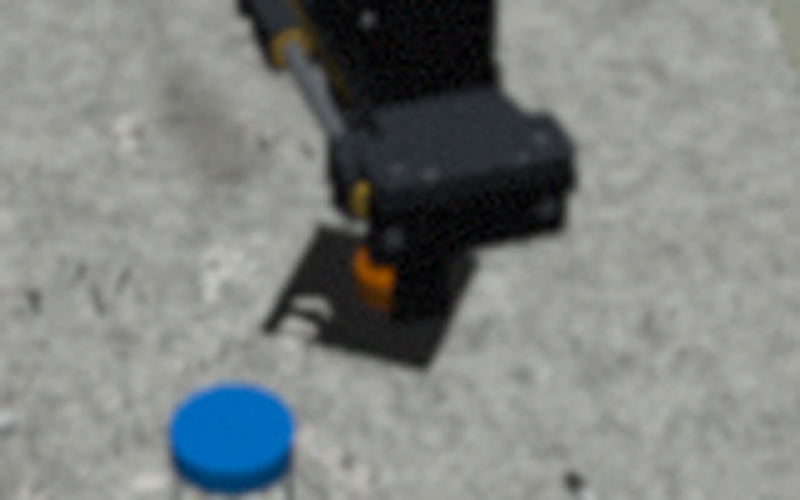

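The crop shows the lens at (375,280), between the fingers, with the finger centred on it as far as I can tell. I'll go down 7.5 mm, close and lift.

```bash
python3 -m pendant '[{"tx":0,"ty":0,"tz":0.15,"spin":0,"claw":0.3},{"tx":0,"ty":0,"tz":0,"spin":0,"claw":0.6},{"tx":0,"ty":0,"tz":0,"spin":0,"claw":0.8},{"tx":0,"ty":0,"tz":0,"spin":0,"claw":0.8},{"tx":0,"ty":0,"tz":0,"spin":0,"claw":0.8},{"tx":0,"ty":0,"tz":0,"spin":0,"claw":0.8}]' 12
```

```text
time_s: 4.85
tool_pos: [0.4845, 0.2827, 0.0271]
tool_rot: [180.0, -0.0, 13.8]
force: [0.4, 0.2, 0.9]
grip_width: 0.0284
grasp_force: 12.0
```

```bash
python3 -m pendant '[{"tx":0,"ty":0,"tz":-0.3,"spin":0,"claw":0.8},{"tx":0,"ty":0,"tz":-0.9,"spin":0,"claw":0.8},{"tx":0,"ty":0,"tz":-0.8,"spin":0,"claw":0.8},{"tx":0,"ty":0,"tz":0,"spin":0,"claw":0.8},{"tx":0,"ty":0,"tz":0,"spin":0,"claw":0.8}]'
python3 - <<'E'
from h import *
o=env.get_obs();print(o['tool_pos'],o['tool_rot'],o['qpos'],o['force'],o['grip_width'])
out=[]
for n in("side","scene"):
    im=cams.read_camera(n);i=cams.camera_info(n)
    u=proj(i,o['tool_pos']-[0,0,.012]).astype(int);print(n,u)
    y,x=max(u[1]-40,0),max(u[0]-40,0)
    c=im[y:y+80,x:x+80].copy()
    for k in blobs(c,(5,130,60),(20,255,255),5):
        print(np.array(cv2.boundingRect(k))+[x,y,0,0])
    out.append(cv2.resize(c,(400,400),interpolation=cv2.INTER_CUBIC))
cv2.imwrite("pics/held.png",np.hstack(out)[:,:,::-1])
E
```

```text
time_s: 5.48
tool_pos: [0.4844, 0.2823, 0.127]
tool_rot: [180.0, 0.0, 13.8]
force: [0.3, 0.3, -0.6]
grip_width: 0.0285
grasp_force: 12.0
[0.48440801 0.28227599 0.12701917] [1.79953721e+02 5.97805495e-04 1.37858933e+01] [  15.98541488   22.12260665  -58.26798272  102.32671971   20.40862419
   66.99338775 -124.78548527] [ 0.27567665  0.31009788 -0.60288222] 0.028464402387808847
side [349 291]
[342 287   5  11]
scene [224 211]
```

View pics/held.png

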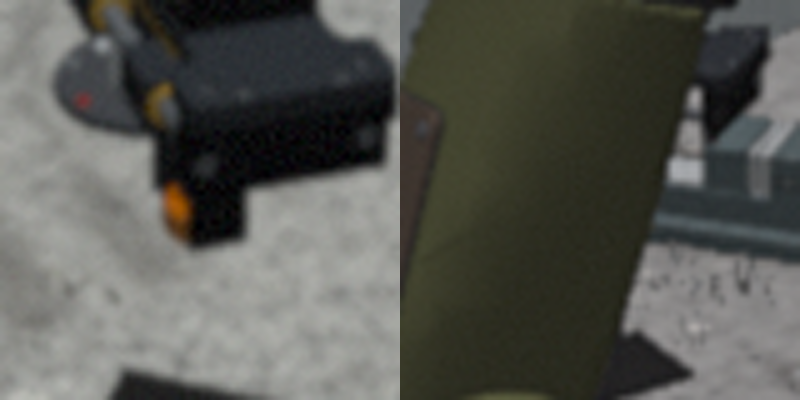

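The left half (side view) shows the lens held with its amber edge at (342,292). The scene view is blocked by the arm. Now I'll compare that edge with where a centred lens would appear, and get the cell's position as the side camera sees it.

```bash
python3 - <<'E'
from h import *
i=cams.camera_info("side");o=env.get_obs();t=np.array([.4846,.2826,.1275])
def left(c,z0,z1):
    a=np.linspace(0,2*np.pi,180);return min(proj(i,(c[0]+.015*np.cos(q),c[1]+.015*np.sin(q),z))[0] for q in a for z in(z0,z1))
for off in(-.004,-.002,0,.002,.004,.006,.01,.014):
    c=t[:2]+off*np.array([.9711,.2385]);print(off,left(c,.1275-.0225,.1275-.0105).round(2))
im=cams.read_camera("side");hsv=cv2.cvtColor(im,cv2.COLOR_RGB2HSV)
print(im[290:296,338:350,0].tolist())
P=[]
s=cv2.imread("pics/side0.png")[:,:,::-1].copy()[245:280,315:362].copy()
for k in blobs(s,(0,100,60),(8,255,255),1)+blobs(s,(172,100,60),(180,255,255),1):
    m=k.reshape(-1,2).mean(0)+[315,245];p=onz(i,m,.008);P.append(p);print(m,p.round(4))
E
```

```text
-0.004 343.37
-0.002 342.37
0 341.38
0.002 340.38
0.004 339.38
0.006 338.38
0.01 336.37
0.014 334.37
[[148, 147, 133, 114, 124, 141, 132, 103, 60, 21, 9, 8], [153, 155, 150, 138, 145, 158, 154, 133, 89, 43, 8, 5], [148, 150, 150, 145, 146, 155, 161, 147, 112, 62, 13, 12], [149, 150, 145, 134, 126, 140, 155, 151, 121, 67, 26, 9], [143, 145, 145, 131, 108, 113, 132, 138, 109, 67, 24, 3], [139, 142, 143, 130, 99, 88, 104, 105, 89, 51, 20, 6]]
[325.5 270.5] [0.5169 0.0395 0.008 ]
```

The lens sits centred in the grip to within about 1 mm, so the 28.4 mm reading is just an offset in the gripper's reading. I'll carry it to the cell.

```bash
python3 -m pendant '[{"tx":-0.21,"ty":0.86,"tz":0,"spin":0,"claw":0.8},{"tx":-0.21,"ty":0.86,"tz":0,"spin":0,"claw":0.8},{"tx":-0.21,"ty":0.86,"tz":0,"spin":0,"claw":0.8},{"tx":-0.21,"ty":0.86,"tz":0,"spin":0,"claw":0.8},{"tx":-0.21,"ty":0.86,"tz":0.4,"spin":0,"claw":0.8},{"tx":-0.2,"ty":0.84,"tz":0.6,"spin":0,"claw":0.8},{"tx":0,"ty":0,"tz":0.3,"spin":0,"claw":0.8},{"tx":0,"ty":0,"tz":0,"spin":0,"claw":0.8}]'
python3 - <<'E'
from h import *
for _ in range(1):
    o=env.get_obs();print(o['tool_pos'],o['tool_rot'],o['qpos'],o['force'])
for n in("side","scene"):
    im=cams.read_camera(n);i=cams.camera_info(n)
    u=proj(i,(.4852,.0187,.04)).astype(int);print(n,u)
    cv2.imwrite(f"pics/c_{n}.png",cv2.resize(im[u[1]-30:u[1]+30,u[0]-40:u[0]+40],(400,300),interpolation=cv2.INTER_CUBIC)[:,:,::-1])
cv2.imwrite("pics/cc.png",np.hstack([cv2.imread("pics/c_side.png"),cv2.imread("pics/c_scene.png")]))
E
```

```text
time_s: 6.62
tool_pos: [0.4837, 0.019, 0.0606]
tool_rot: [-179.9, 0.2, 13.8]
force: [0.2, 0.4, 0.7]
grip_width: 0.0277
grasp_force: 12.0
[0.48368245 0.01895291 0.06060833] [-1.79860790e+02  1.66656859e-01  1.38198590e+01] [ 45.2209583   15.47329213 -55.11815097 115.80363683  15.09739344
  56.31768194 -93.62776818] [0.21276926 0.37758177 0.66327011]
side [338 254]
scene [302 257]
```

View pics/cc.png

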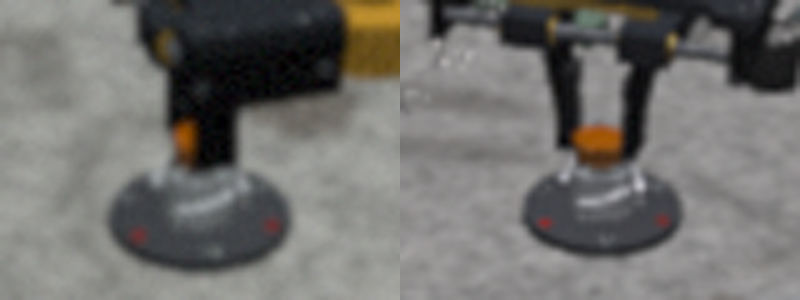

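The scene half shows the lens at crop (600,143) above a foot centred at (602,212). The side half agrees, so it is centred. Lowering slowly now.

```bash
python3 -m pendant '[{"tx":0,"ty":0,"tz":0.06,"spin":0,"claw":0.8},{"tx":0,"ty":0,"tz":0.03,"spin":0,"claw":0.8},{"tx":0,"ty":0,"tz":0.03,"spin":0,"claw":0.8},{"tx":0,"ty":0,"tz":0.03,"spin":0,"claw":0.8},{"tx":0,"ty":0,"tz":0,"spin":0,"claw":0.8}]'
```

```text
time_s: 7.35
tool_pos: [0.485, 0.0182, 0.0544]
tool_rot: [180.0, 0.0, 13.8]
force: [0.3, 0.3, -1.0]
grip_width: 0.0281
grasp_force: 12.0
```

```bash
python3 -m pendant '[{"tx":0,"ty":0,"tz":0.03,"spin":0,"claw":0.8},{"tx":0,"ty":0,"tz":0.03,"spin":0,"claw":0.8},{"tx":0,"ty":0,"tz":0,"spin":0,"claw":0.8}]'
```

```text
time_s: 7.72
tool_pos: [0.4851, 0.0182, 0.0515]
tool_rot: [180.0, 0.0, 13.8]
force: [0.4, -0.8, -0.4]
grip_width: 0.0275
grasp_force: 12.1
```

```bash
python3 -m pendant '[{"tx":0,"ty":0,"tz":0,"spin":0,"claw":0.55},{"tx":0,"ty":0,"tz":0,"spin":0,"claw":0.4},{"tx":0,"ty":0,"tz":-0.2,"spin":0,"claw":0.3},{"tx":0,"ty":0,"tz":-0.9,"spin":0,"claw":0},{"tx":-0.27,"ty":0,"tz":-0.9,"spin":0,"claw":0},{"tx":-0.27,"ty":0,"tz":-0.9,"spin":0,"claw":0},{"tx":-0.27,"ty":0.2,"tz":-0.9,"spin":0,"claw":0},{"tx":-0.27,"ty":0.2,"tz":0,"spin":0,"claw":0},{"tx":0,"ty":0,"tz":0,"spin":0,"claw":0}]'
python3 cellsee.py
python3 - <<'E'
from h import *
i=cams.camera_info("wrist");im=cams.read_camera("wrist")
u=proj(i,(.4852,.0187,.034)).astype(int);print(u)
for k in blobs(im[:262].copy(),(5,130,60),(28,255,255),100):
    e=cv2.fitEllipse(k);print(e,onz(i,e[0],.036).round(4))
cv2.imwrite("pics/seat.png",cv2.resize(im[u[1]-50:u[1]+50,u[0]-60:u[0]+60],(600,500),interpolation=cv2.INTER_CUBIC)[:,:,::-1])
E
```

```text
time_s: 8.85
tool_pos: [0.4373, -0.0149, 0.2423]
tool_rot: [179.8, -0.0, 13.7]
force: [-0.8, 0.9, -0.2]
grip_width: 0.0868
grasp_force: 0.0
8.9 [ 0.43741476 -0.01398688  0.24174749] [ 1.79937124e+02 -1.39023977e-02  1.37535513e+01] -68.62825788314893
cell [0.48530542 0.0187629  0.008     ] [(np.float64(154.3), np.float64(0.0376)), (np.float64(-85.7), np.float64(0.0376)), (np.float64(34.3), np.float64(0.0375))]
[295 171]
((508.44195556640625, 228.88368225097656), (49.40250015258789, 57.2637939453125), 87.7444839477539) [ 0.4805 -0.2166  0.036 ]
((295.52642822265625, 172.49859619140625), (25.15460777282715, 26.861862182617188), 100.89154815673828) [0.4839 0.0186 0.036 ]
```

View pics/seat.png

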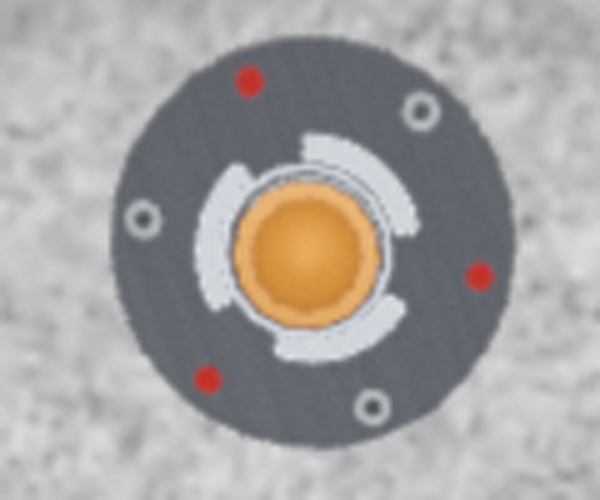

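The crop shows the lens flat in the bore with its dome up, at (305,255), and red dots on the foot. The gaps are at 34.3°. Next I go to the ring, spinning to yaw 78 so there is room left to screw clockwise.

```bash
python3 -m pendant '[{"tx":-0.11,"ty":0.88,"tz":0,"spin":0,"claw":0},{"tx":-0.11,"ty":0.88,"tz":0,"spin":0,"claw":0},{"tx":-0.11,"ty":0.88,"tz":0,"spin":0,"claw":0},{"tx":-0.11,"ty":0.88,"tz":0,"spin":0,"claw":0},{"tx":-0.11,"ty":0.88,"tz":0,"spin":0,"claw":0},{"tx":-0.11,"ty":0.88,"tz":0,"spin":0,"claw":0}]'
python3 -m pendant '[{"tx":0,"ty":0,"tz":0.2,"spin":-1,"claw":0},{"tx":0,"ty":0,"tz":0.2,"spin":-1,"claw":0},{"tx":0,"ty":0,"tz":0.2,"spin":-1,"claw":0},{"tx":0,"ty":0,"tz":0.2,"spin":-1,"claw":0},{"tx":0,"ty":0,"tz":0.2,"spin":-1,"claw":0},{"tx":0,"ty":0,"tz":0,"spin":-1,"claw":0},{"tx":0,"ty":0,"tz":0,"spin":-1,"claw":0},{"tx":0,"ty":0,"tz":0,"spin":-1,"claw":0}]'
python3 -m pendant '[{"tx":0,"ty":0,"tz":0,"spin":-1,"claw":0},{"tx":0,"ty":0,"tz":0,"spin":-1,"claw":0},{"tx":0,"ty":0,"tz":0,"spin":-1,"claw":0},{"tx":0,"ty":0,"tz":0,"spin":-1,"claw":0},{"tx":0,"ty":0,"tz":0,"spin":-1,"claw":0},{"tx":0,"ty":0,"tz":0,"spin":-1,"claw":0},{"tx":0,"ty":0,"tz":0,"spin":-1,"claw":0},{"tx":0,"ty":0,"tz":0,"spin":-1,"claw":0},{"tx":0,"ty":0,"tz":0,"spin":0,"claw":0}]'
cat > ringsee.py <<'E'
from h import *
i=cams.camera_info("wrist");im=cams.read_camera("wrist")
o=env.get_obs();print(o['time_s'],o['tool_pos'],o['tool_rot'],o['qpos'])
print('expect',proj(i,(.4793,-.23,.024)))
P=[]
for k in blobs(im[:290].copy(),(0,150,70),(7,255,255),3)+blobs(im[:290].copy(),(172,150,70),(180,255,255),3):
    m=k.reshape(-1,2).mean(0);p=onz(i,m,.024)
    if np.hypot(p[0]-.4793,p[1]+.23)<.03:P.append(p)
P=np.array(P);c=P.mean(0);print('ring',c,[(np.degrees(np.arctan2(*(q-c)[1::-1])).round(1),np.linalg.norm(q-c).round(4)) for q in P])
E
python3 ringsee.py
```

```text
time_s: 9.7
tool_pos: [0.4692, -0.2786, 0.2405]
tool_rot: [-179.9, -0.0, 13.9]
force: [-0.7, 0.1, 0.5]
grip_width: 0.0872
grasp_force: 0.0
time_s: 10.7
tool_pos: [0.4691, -0.277, 0.1906]
tool_rot: [-179.9, -0.1, 46.0]
force: [-0.7, -0.4, 0.1]
grip_width: 0.0869
grasp_force: 0.0
time_s: 11.82
tool_pos: [0.4689, -0.2773, 0.1908]
tool_rot: [-180.0, -0.1, 77.8]
force: [0.1, 0.6, -0.2]
grip_width: 0.0867
grasp_force: 0.0
11.875 [ 0.46881906 -0.27747449  0.19088234] [-1.79966893e+02 -9.82226495e-02  7.77923195e+01] [ 72.8744819   12.63665751 -50.40907071 100.50376915  10.13366353
  71.68703912   7.72625549]
expect [315.00499046 179.29061942]
ring [ 0.47894126 -0.23012203  0.024     ] [(np.float64(-112.5), np.float64(0.021)), (np.float64(7.4), np.float64(0.021)), (np.float64(127.4), np.float64(0.021))]
```

The ring reads the same from two hand yaws: (0.479, -0.2301) at 7.4°. I'll descend and grip.

```bash
python3 -m pendant '[{"tx":0.49,"ty":0,"tz":0.2,"spin":0,"claw":0},{"tx":0.49,"ty":0,"tz":0.6,"spin":0,"claw":0},{"tx":0,"ty":0,"tz":0.9,"spin":0,"claw":0},{"tx":0,"ty":0,"tz":0.8,"spin":0,"claw":0},{"tx":0,"ty":0,"tz":0.6,"spin":0,"claw":0},{"tx":0,"ty":0,"tz":0.33,"spin":0,"claw":0},{"tx":0,"ty":0,"tz":0,"spin":0,"claw":0}]' 30
python3 -m pendant '[{"tx":0,"ty":0,"tz":0,"spin":0,"claw":0.4},{"tx":0,"ty":0,"tz":0,"spin":0,"claw":0.6},{"tx":0,"ty":0,"tz":0,"spin":0,"claw":0.6},{"tx":0,"ty":0,"tz":0,"spin":0,"claw":0.6},{"tx":0,"ty":0,"tz":0,"spin":0,"claw":0.6}]' 30
```

```text
time_s: 12.75
tool_pos: [0.479, -0.23, 0.0196]
tool_rot: [-180.0, -0.1, 77.8]
force: [-1.0, 0.5, 0.9]
grip_width: 0.087
grasp_force: 0.0
time_s: 13.38
tool_pos: [0.4787, -0.2307, 0.0204]
tool_rot: [180.0, 0.0, 77.8]
force: [-1.1, 0.3, 2.9]
grip_width: 0.0572
grasp_force: 30.0
```

```bash
python3 -m pendant '[{"tx":0,"ty":0,"tz":-0.5,"spin":0,"claw":0.6},{"tx":0,"ty":0,"tz":-0.9,"spin":0,"claw":0.6},{"tx":0.98,"ty":-0.19,"tz":0,"spin":0,"claw":0.6},{"tx":0.98,"ty":-0.19,"tz":0,"spin":0,"claw":0.6},{"tx":0.98,"ty":-0.19,"tz":0,"spin":0,"claw":0.6},{"tx":0.98,"ty":-0.18,"tz":0,"spin":0,"claw":0.6},{"tx":0.97,"ty":-0.18,"tz":0,"spin":0,"claw":0.6}]'
python3 -m pendant '[{"tx":0,"ty":0,"tz":0.3,"spin":-0.96,"claw":0.6},{"tx":0,"ty":0,"tz":0,"spin":-0.96,"claw":0.6},{"tx":0,"ty":0,"tz":0,"spin":-0.96,"claw":0.6},{"tx":0,"ty":0,"tz":0,"spin":-0.96,"claw":0.6},{"tx":0,"ty":0,"tz":0,"spin":-0.96,"claw":0.6},{"tx":0,"ty":0,"tz":0,"spin":-0.96,"claw":0.6},{"tx":0,"ty":0,"tz":0,"spin":-0.96,"claw":0.6},{"tx":0,"ty":0,"tz":0,"spin":0,"claw":0.6}]'
python3 - <<'E'
from h import *
o=env.get_obs();print(o['tool_pos'],o['tool_rot'],o['qpos'],o['force'],o['wrist_torque'])
for n in("side","scene"):
    im=cams.read_camera(n);i=cams.camera_info(n)
    u=proj(i,(.4853,.0187,.03)).astype(int);print(n,u)
    for k in blobs(im,(8,130,60),(28,255,255),60):
        x,y,w,h=cv2.boundingRect(k)
        if abs(x+w/2-u[0])<30 and abs(y+h/2-u[1])<30:print(x,y,w,h)
    a=proj(i,(.4853,.0187,.067));print('ring centre expected',a)
    cv2.imwrite(f"pics/d_{n}.png",cv2.resize(im[u[1]-40:u[1]+30,u[0]-40:u[0]+40],(400,350),interpolation=cv2.INTER_CUBIC)[:,:,::-1])
cv2.imwrite("pics/dd.png",np.hstack([cv2.imread("pics/d_side.png"),cv2.imread("pics/d_scene.png")]))
E
```

```text
time_s: 14.25
tool_pos: [0.4847, 0.0197, 0.09]
tool_rot: [180.0, 0.0, 77.8]
force: [0.8, 1.1, -0.1]
grip_width: 0.0575
grasp_force: 30.0
time_s: 15.25
tool_pos: [0.4847, 0.0184, 0.0748]
tool_rot: [-180.0, -0.0, 104.6]
force: [-0.2, -0.2, -0.5]
grip_width: 0.0575
grasp_force: 30.0
[0.48471944 0.01835371 0.07483878] [-1.79980987e+02 -1.14443704e-02  1.04637661e+02] [ 52.29728639  16.78446748 -63.27283112 115.01496841  17.59272637
  58.51581007  -4.73107674] [-0.22895034 -0.23085393 -0.48048578] [ 0.05475625 -0.13634093 -0.01240995]
side [338 257]
326 236 25 24
ring centre expected [338.05702505 244.34724868]
scene [302 261]
298 242 15 20
ring centre expected [302.37548365 249.42231861]
```

View pics/dd.png

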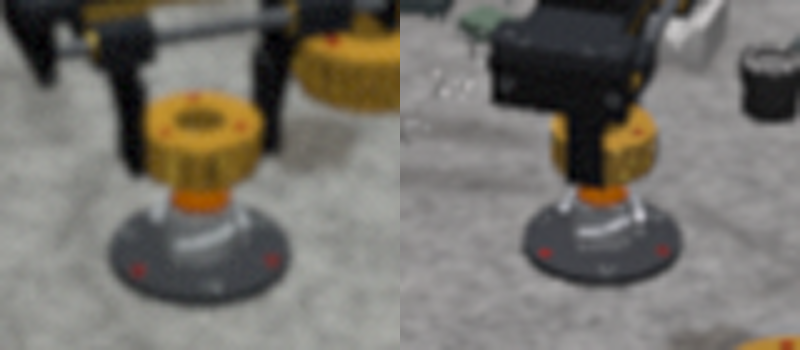

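The ring hangs level over the lens and cell: side crop (205,140), scene crop (605,145), cell below at (200,250). The pins are aligned with the gaps at yaw 104.6. Lowering.

```bash
python3 -m pendant '[{"tx":0,"ty":0,"tz":0.3,"spin":0,"claw":0.6},{"tx":0,"ty":0,"tz":0.1,"spin":0,"claw":0.6},{"tx":0,"ty":0,"tz":0.1,"spin":0,"claw":0.6},{"tx":0,"ty":0,"tz":0.04,"spin":0,"claw":0.6},{"tx":0,"ty":0,"tz":0.04,"spin":0,"claw":0.6},{"tx":0,"ty":0,"tz":0,"spin":0,"claw":0.6}]'
```

```text
time_s: 16.1
tool_pos: [0.485, 0.0184, 0.046]
tool_rot: [180.0, 0.0, 104.7]
force: [0.7, -0.3, -0.7]
grip_width: 0.057
grasp_force: 30.0
```

```bash
python3 -m pendant '[{"tx":0,"ty":0,"tz":0.03,"spin":0,"claw":0.6},{"tx":0,"ty":0,"tz":0.03,"spin":0,"claw":0.6},{"tx":0,"ty":0,"tz":0.03,"spin":0,"claw":0.6},{"tx":0,"ty":0,"tz":0,"spin":0,"claw":0.6}]'
python3 -m pendant '[{"tx":0,"ty":0,"tz":0.02,"spin":0,"claw":0.6},{"tx":0,"ty":0,"tz":0,"spin":0,"claw":0.6}]'
```

```text
time_s: 16.6
tool_pos: [0.4848, 0.0183, 0.0414]
tool_rot: [-180.0, -0.0, 104.7]
force: [-0.4, 0.3, -0.6]
grip_width: 0.0571
grasp_force: 30.0
time_s: 16.85
tool_pos: [0.4849, 0.0183, 0.0405]
tool_rot: [-180.0, 0.0, 104.7]
force: [0.2, -0.0, -0.8]
grip_width: 0.0573
grasp_force: 30.0
```

```bash
for k in 1; do python3 -m pendant '[{"tx":0,"ty":0,"tz":0.02,"spin":0,"claw":0.6},{"tx":0,"ty":0,"tz":0,"spin":0,"claw":0.6}]'; done
python3 -m pendant '[{"tx":0,"ty":0,"tz":0.01,"spin":0,"claw":0.6},{"tx":0,"ty":0,"tz":0,"spin":0,"claw":0.6}]'
python3 -m pendant '[{"tx":0,"ty":0,"tz":0.01,"spin":0,"claw":0.6},{"tx":0,"ty":0,"tz":0,"spin":0,"claw":0.6}]'
```

```text
time_s: 17.1
tool_pos: [0.4849, 0.0183, 0.0394]
tool_rot: [-180.0, 0.0, 104.7]
force: [0.2, 0.8, -0.7]
grip_width: 0.0573
grasp_force: 30.0
time_s: 17.35
tool_pos: [0.4849, 0.0183, 0.039]
tool_rot: [-180.0, 0.0, 104.7]
force: [-0.5, 1.0, -2.1]
grip_width: 0.057
grasp_force: 30.0
time_s: 17.6
tool_pos: [0.4849, 0.0183, 0.0385]
tool_rot: [-180.0, 0.0, 104.7]
force: [0.7, -0.1, -1.2]
grip_width: 0.0578
grasp_force: 30.0
```

```bash
python3 -m pendant '[{"tx":0,"ty":0,"tz":0.01,"spin":0,"claw":0.6},{"tx":0,"ty":0,"tz":0,"spin":0,"claw":0.6}]'
python3 -m pendant '[{"tx":0,"ty":0,"tz":0.01,"spin":0,"claw":0.6},{"tx":0,"ty":0,"tz":0,"spin":0,"claw":0.6}]'
python3 -m pendant '[{"tx":0,"ty":0,"tz":0.01,"spin":0,"claw":0.6},{"tx":0,"ty":0,"tz":0,"spin":0,"claw":0.6}]'
```

```text
time_s: 17.85
tool_pos: [0.4849, 0.0183, 0.038]
tool_rot: [-180.0, 0.0, 104.7]
force: [-0.3, -0.6, -1.1]
grip_width: 0.0568
grasp_force: 30.0
time_s: 18.1
tool_pos: [0.4849, 0.0183, 0.0375]
tool_rot: [-180.0, 0.0, 104.7]
force: [0.2, -0.1, -0.9]
grip_width: 0.0573
grasp_force: 30.0
time_s: 18.35
tool_pos: [0.4849, 0.0184, 0.037]
tool_rot: [-180.0, 0.0, 104.7]
force: [-0.7, -0.7, -1.0]
grip_width: 0.0573
grasp_force: 30.0
```

```bash
python3 -m pendant '[{"tx":0,"ty":0,"tz":0.01,"spin":0,"claw":0.6},{"tx":0,"ty":0,"tz":0,"spin":0,"claw":0.6}]'
python3 -m pendant '[{"tx":0,"ty":0,"tz":0.01,"spin":0,"claw":0.6},{"tx":0,"ty":0,"tz":0,"spin":0,"claw":0.6}]'
```

```text
time_s: 18.6
tool_pos: [0.485, 0.0184, 0.0365]
tool_rot: [-180.0, 0.0, 104.7]
force: [0.6, -0.6, -0.1]
grip_width: 0.0573
grasp_force: 30.0
time_s: 18.85
tool_pos: [0.485, 0.0183, 0.0362]
tool_rot: [-180.0, 0.0, 104.7]
force: [-0.6, 0.3, 2.5]
grip_width: 0.0572
grasp_force: 30.0
```

```bash
python3 -m pendant '[{"tx":0,"ty":0,"tz":0.01,"spin":0,"claw":0.6},{"tx":0,"ty":0,"tz":0,"spin":0,"claw":0.6}]'
python3 -m pendant '[{"tx":0,"ty":0,"tz":0,"spin":0,"claw":0.6}]'
```

```text
time_s: 19.1
tool_pos: [0.4851, 0.0183, 0.0358]
tool_rot: [-180.0, 0.0, 104.7]
force: [-1.6, 0.6, 6.6]
grip_width: 0.0572
grasp_force: 30.0
time_s: 19.23
tool_pos: [0.485, 0.0183, 0.0358]
tool_rot: [-180.0, 0.0, 104.7]
force: [-2.0, -0.3, 5.0]
grip_width: 0.0575
grasp_force: 30.0
```

The lens carries about 7 N now. I'll press slightly more, then turn clockwise; by geometry I expect snug near 74° from the gap centre.

```bash
python3 -m pendant '[{"tx":0,"ty":0,"tz":0.005,"spin":0,"claw":0.6},{"tx":0,"ty":0,"tz":0,"spin":0,"claw":0.6}]'
python3 -m pendant '[{"tx":0,"ty":0,"tz":0,"spin":1,"claw":0.6},{"tx":0,"ty":0,"tz":0,"spin":1,"claw":0.6},{"tx":0,"ty":0,"tz":0,"spin":1,"claw":0.6},{"tx":0,"ty":0,"tz":0,"spin":1,"claw":0.6},{"tx":0,"ty":0,"tz":0,"spin":1,"claw":0.6},{"tx":0,"ty":0,"tz":0,"spin":1,"claw":0.6}]'
python3 -m pendant '[{"tx":0,"ty":0,"tz":0,"spin":1,"claw":0.6},{"tx":0,"ty":0,"tz":0,"spin":1,"claw":0.6},{"tx":0,"ty":0,"tz":0,"spin":1,"claw":0.6},{"tx":0,"ty":0,"tz":0,"spin":1,"claw":0.6}]'
python3 -m pendant '[{"tx":0,"ty":0,"tz":0,"spin":0,"claw":0.6}]'; python3 -c "
from h import *
o=env.get_obs();print(o['wrist_torque'],o['qpos'])"
```

```text
time_s: 19.48
tool_pos: [0.4851, 0.0183, 0.0357]
tool_rot: [-180.0, 0.0, 104.7]
force: [-2.3, 0.3, 6.4]
grip_width: 0.0572
grasp_force: 30.0
time_s: 20.23
tool_pos: [0.486, 0.0181, 0.0359]
tool_rot: [179.9, 0.0, 80.6]
force: [0.5, -0.5, 3.6]
grip_width: 0.0572
grasp_force: 30.0
time_s: 20.72
tool_pos: [0.486, 0.018, 0.0359]
tool_rot: [179.9, -0.0, 64.5]
force: [-0.4, -0.9, 5.0]
grip_width: 0.0574
grasp_force: 30.0
time_s: 20.85
tool_pos: [0.4859, 0.0181, 0.0359]
tool_rot: [179.9, -0.0, 64.7]
force: [1.0, -1.3, 4.9]
grip_width: 0.0573
grasp_force: 30.0
[-0.29158834 -0.1333643   0.00442503] [ 42.30268618  17.60559528 -52.31622005 116.81731987  17.41891245
  53.39297615 -44.53400852]
```

```bash
python3 -m pendant '[{"tx":0,"ty":0,"tz":0.01,"spin":0,"claw":0.6},{"tx":0,"ty":0,"tz":0,"spin":0,"claw":0.6}]'
python3 -m pendant '[{"tx":0,"ty":0,"tz":0,"spin":1,"claw":0.6},{"tx":0,"ty":0,"tz":0,"spin":1,"claw":0.6},{"tx":0,"ty":0,"tz":0,"spin":0,"claw":0.6}]'
python3 -m pendant '[{"tx":0,"ty":0,"tz":0,"spin":1,"claw":0.6},{"tx":0,"ty":0,"tz":0,"spin":0,"claw":0.6}]'
python3 -m pendant '[{"tx":0,"ty":0,"tz":0,"spin":1,"claw":0.6},{"tx":0,"ty":0,"tz":0,"spin":0,"claw":0.6}]'; python3 -c "
from h import *
o=env.get_obs();print(o['wrist_torque'])"
```

```text
time_s: 21.1
tool_pos: [0.486, 0.0181, 0.0355]
tool_rot: [179.9, -0.0, 64.7]
force: [-0.5, -1.5, 7.7]
grip_width: 0.0573
grasp_force: 30.0
time_s: 21.48
tool_pos: [0.486, 0.0181, 0.0355]
tool_rot: [179.9, -0.0, 56.7]
force: [-1.2, -1.9, 7.5]
grip_width: 0.0574
grasp_force: 30.0
time_s: 21.72
tool_pos: [0.486, 0.0181, 0.0355]
tool_rot: [179.9, -0.0, 52.7]
force: [-0.0, -0.8, 7.7]
grip_width: 0.0575
grasp_force: 30.0
time_s: 21.98
tool_pos: [0.486, 0.0181, 0.0355]
tool_rot: [179.9, -0.0, 48.7]
force: [-0.9, -2.1, 6.9]
grip_width: 0.0574
grasp_force: 30.0
[-0.33547108 -0.02487498 -0.02730033]
```

```bash
python3 -m pendant '[{"tx":0,"ty":0,"tz":0,"spin":1,"claw":0.6},{"tx":0,"ty":0,"tz":0,"spin":0,"claw":0.6}]'
python3 -m pendant '[{"tx":0,"ty":0,"tz":0,"spin":1,"claw":0.6},{"tx":0,"ty":0,"tz":0,"spin":0,"claw":0.6}]'
python3 -m pendant '[{"tx":0,"ty":0,"tz":0,"spin":0.5,"claw":0.6},{"tx":0,"ty":0,"tz":0,"spin":0,"claw":0.6}]';python3 -c "
from h import *
o=env.get_obs();print(o['wrist_torque'])"
```

```text
time_s: 22.22
tool_pos: [0.486, 0.0181, 0.0355]
tool_rot: [179.9, -0.1, 44.7]
force: [-0.1, -0.5, 8.1]
grip_width: 0.0574
grasp_force: 30.0
time_s: 22.48
tool_pos: [0.486, 0.0181, 0.0355]
tool_rot: [179.9, -0.1, 40.7]
force: [-0.3, -1.1, 7.9]
grip_width: 0.0573
grasp_force: 30.0
time_s: 22.72
tool_pos: [0.486, 0.0181, 0.0355]
tool_rot: [179.9, -0.1, 38.7]
force: [-0.5, -1.5, 7.5]
grip_width: 0.0571
grasp_force: 30.0
[-0.26233001  0.00283483  0.04417962]
```

```bash
python3 -m pendant '[{"tx":0,"ty":0,"tz":0,"spin":0.5,"claw":0.6},{"tx":0,"ty":0,"tz":0,"spin":0,"claw":0.6}]'
python3 -m pendant '[{"tx":0,"ty":0,"tz":0,"spin":0.5,"claw":0.6},{"tx":0,"ty":0,"tz":0,"spin":0,"claw":0.6}]'
python3 -m pendant '[{"tx":0,"ty":0,"tz":0,"spin":0.5,"claw":0.6},{"tx":0,"ty":0,"tz":0,"spin":0,"claw":0.6}]';python3 -c "
from h import *
o=env.get_obs();print(o['wrist_torque'])"
```

```text
time_s: 22.98
tool_pos: [0.486, 0.0181, 0.0355]
tool_rot: [179.9, -0.1, 36.7]
force: [0.6, -1.9, 7.6]
grip_width: 0.0575
grasp_force: 30.0
time_s: 23.22
tool_pos: [0.486, 0.0181, 0.0355]
tool_rot: [179.9, -0.1, 34.7]
force: [-0.5, -0.8, 7.2]
grip_width: 0.0574
grasp_force: 30.0
time_s: 23.48
tool_pos: [0.486, 0.0181, 0.0355]
tool_rot: [179.9, -0.1, 32.7]
force: [-0.2, -0.7, 7.4]
grip_width: 0.057
grasp_force: 30.0
[-0.2978534   0.04841067  0.05962103]
```

```bash
python3 -m pendant '[{"tx":0,"ty":0,"tz":0,"spin":0.5,"claw":0.6},{"tx":0,"ty":0,"tz":0,"spin":0,"claw":0.6}]'
python3 -m pendant '[{"tx":0,"ty":0,"tz":0,"spin":0.4,"claw":0.6},{"tx":0,"ty":0,"tz":0,"spin":0,"claw":0.6}]';python3 -c "
from h import *
o=env.get_obs();print(o['wrist_torque'],o['tool_pos'])"
```

```text
time_s: 23.72
tool_pos: [0.486, 0.0181, 0.0355]
tool_rot: [179.9, -0.1, 30.7]
force: [0.7, -0.8, 7.6]
grip_width: 0.0573
grasp_force: 30.0
time_s: 23.98
tool_pos: [0.486, 0.0181, 0.0355]
tool_rot: [179.9, -0.1, 29.2]
force: [0.3, -1.7, 6.0]
grip_width: 0.0572
grasp_force: 30.0
[-0.28930677 -0.00710436 -0.00310075] [0.48598556 0.01809298 0.03549752]
```

```bash
python3 -m pendant '[{"tx":0,"ty":0,"tz":0,"spin":0,"claw":0.6}]'
python3 -m pendant '[{"tx":0,"ty":0,"tz":0,"spin":0.3,"claw":0.6},{"tx":0,"ty":0,"tz":0,"spin":0,"claw":0.6}]'
python3 -m pendant '[{"tx":0,"ty":0,"tz":0,"spin":0,"claw":0.6}]'
```

```text
time_s: 24.1
tool_pos: [0.4859, 0.0181, 0.0355]
tool_rot: [179.9, -0.1, 29.2]
force: [0.4, -0.7, 7.2]
grip_width: 0.0573
grasp_force: 30.0
time_s: 24.35
tool_pos: [0.4859, 0.0181, 0.0355]
tool_rot: [179.9, -0.1, 28.0]
force: [-0.6, -0.8, 6.7]
grip_width: 0.0573
grasp_force: 30.0
time_s: 24.48
tool_pos: [0.4859, 0.0181, 0.0354]
tool_rot: [179.9, -0.1, 28.0]
force: [0.2, -0.9, 6.3]
grip_width: 0.0574
grasp_force: 30.0
```

```bash
python3 -m pendant '[{"tx":0,"ty":0,"tz":0,"spin":0.4,"claw":0.6},{"tx":0,"ty":0,"tz":0,"spin":0,"claw":0.6}]'
python3 -m pendant '[{"tx":0,"ty":0,"tz":0,"spin":0,"claw":0.6}]';python3 -c "
from h import *
o=env.get_obs();print(o['wrist_torque'],o['tool_pos'])"
```

```text
time_s: 24.72
tool_pos: [0.4858, 0.0181, 0.0354]
tool_rot: [179.9, -0.1, 26.4]
force: [-0.0, -0.4, 7.2]
grip_width: 0.0571
grasp_force: 30.0
time_s: 24.85
tool_pos: [0.4858, 0.0181, 0.0354]
tool_rot: [179.9, -0.1, 26.4]
force: [0.3, -1.3, 6.0]
grip_width: 0.0572
grasp_force: 30.0
[-0.30039992  0.07983508  0.11212084] [0.48580718 0.01810915 0.03537105]
```

```bash
python3 -m pendant '[{"tx":0,"ty":0,"tz":0,"spin":0.4,"claw":0.6},{"tx":0,"ty":0,"tz":0,"spin":0,"claw":0.6}]'
python3 -m pendant '[{"tx":0,"ty":0,"tz":0,"spin":0,"claw":0.6}]';python3 -c "
from h import *
o=env.get_obs();print(o['wrist_torque'],o['tool_pos'])"
```

```text
time_s: 25.1
tool_pos: [0.4858, 0.0181, 0.0353]
tool_rot: [179.9, -0.1, 24.8]
force: [-0.6, -1.1, 6.0]
grip_width: 0.057
grasp_force: 30.0
time_s: 25.22
tool_pos: [0.4857, 0.0181, 0.0353]
tool_rot: [179.9, -0.1, 24.8]
force: [0.8, -1.4, 6.7]
grip_width: 0.0576
grasp_force: 30.0
[-0.28950594  0.02532394  0.06509603] [0.48571521 0.01811888 0.03530803]
```

```bash
python3 -m pendant '[{"tx":0,"ty":0,"tz":0,"spin":0.5,"claw":0.6},{"tx":0,"ty":0,"tz":0,"spin":0,"claw":0.6}]'
python3 -m pendant '[{"tx":0,"ty":0,"tz":0,"spin":0,"claw":0.6}]';python3 -c "
from h import *
o=env.get_obs();print(o['wrist_torque'],o['tool_pos'])"
```

```text
time_s: 25.48
tool_pos: [0.4856, 0.0181, 0.0352]
tool_rot: [179.9, -0.1, 22.8]
force: [-0.7, -0.7, 6.2]
grip_width: 0.0577
grasp_force: 30.0
time_s: 25.6
tool_pos: [0.4856, 0.0181, 0.0352]
tool_rot: [179.9, -0.1, 22.8]
force: [0.7, -1.2, 5.0]
grip_width: 0.0573
grasp_force: 30.0
[-0.2709616   0.02399423  0.08358574] [0.48560613 0.01814718 0.03519801]
```

The hand load has fallen by about 2 N and the ring has been drawn down 0.3 mm, which puts the lens at roughly 11 N. One small last turn, then let go.

```bash
python3 -m pendant '[{"tx":0,"ty":0,"tz":0,"spin":0.3,"claw":0.6},{"tx":0,"ty":0,"tz":0,"spin":0,"claw":0.6}]'
python3 -m pendant '[{"tx":0,"ty":0,"tz":0,"spin":0,"claw":0.4},{"tx":0,"ty":0,"tz":0,"spin":0,"claw":0},{"tx":0,"ty":0,"tz":0,"spin":0,"claw":0},{"tx":0,"ty":0,"tz":0,"spin":0,"claw":0}]'
python3 -m pendant '[{"tx":0,"ty":0,"tz":-0.4,"spin":0,"claw":0},{"tx":0,"ty":0,"tz":-0.9,"spin":0,"claw":0},{"tx":-0.26,"ty":0,"tz":-0.9,"spin":0,"claw":0},{"tx":-0.26,"ty":0,"tz":-0.9,"spin":0,"claw":0},{"tx":-0.26,"ty":0.1,"tz":-0.8,"spin":0,"claw":0},{"tx":-0.26,"ty":0.1,"tz":0,"spin":0,"claw":0},{"tx":0,"ty":0,"tz":0,"spin":0,"claw":0}]'
cat > fin.py <<'E'
from h import *
i=cams.camera_info("wrist");im=cams.read_camera("wrist")
for nm,z,r in(('cell',.008,(.034,.042)),('ring',.0385,(.014,.028))):
    P=[]
    for k in blobs(im[:265].copy(),(0,150,70),(7,255,255),3)+blobs(im[:265].copy(),(172,150,70),(180,255,255),3):
        p=onz(i,k.reshape(-1,2).mean(0),z)
        if r[0]<np.hypot(p[0]-.485,p[1]-.0187)<r[1]:P.append(p)
    P=np.array(P);c=P.mean(0);print(nm,c,[(np.degrees(np.arctan2(*(q-c)[1::-1])).round(1),np.linalg.norm(q-c).round(4)) for q in P])
u=proj(i,(.4852,.0187,.034)).astype(int)
cv2.imwrite("pics/fin.png",cv2.resize(im[u[1]-50:u[1]+50,u[0]-60:u[0]+60],(600,500),interpolation=cv2.INTER_CUBIC)[:,:,::-1])
E
python3 fin.py
```

```text
time_s: 25.85
tool_pos: [0.4855, 0.0181, 0.0352]
tool_rot: [179.9, -0.0, 21.6]
force: [-0.7, -1.4, 5.4]
grip_width: 0.0576
grasp_force: 30.0
time_s: 26.35
tool_pos: [0.4845, 0.0185, 0.0344]
tool_rot: [-180.0, 0.0, 21.5]
force: [-0.6, 0.7, 1.0]
grip_width: 0.0795
grasp_force: 0.0
time_s: 27.22
tool_pos: [0.4398, -0.0107, 0.2299]
tool_rot: [179.9, 0.0, 21.4]
force: [0.9, 0.1, 0.3]
grip_width: 0.087
grasp_force: 0.0
cell [0.4852459 0.0186569 0.008    ] [(np.float64(154.1), np.float64(0.0374)), (np.float64(-86.1), np.float64(0.0376)), (np.float64(34.3), np.float64(0.0376))]
ring [0.48628908 0.01882963 0.0385    ] [(np.float64(-168.6), np.float64(0.0212)), (np.float64(-48.2), np.float64(0.0213)), (np.float64(71.9), np.float64(0.0211))]
```

View pics/fin.png

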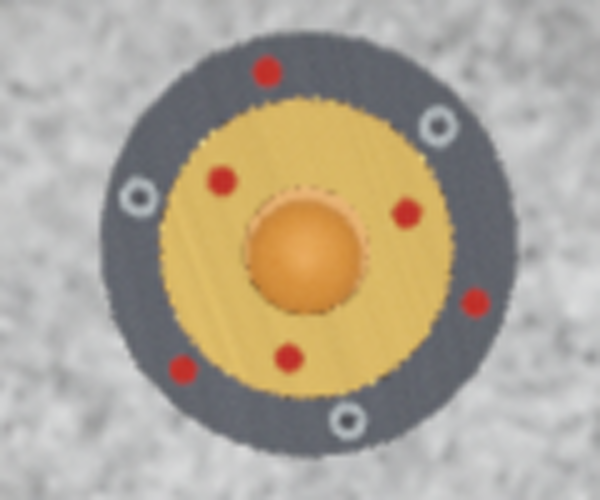

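The ring sits level over the dome, with its dots at crop (222,181), (407,213) and (289,358). That is 82° clockwise of the gaps, and it did not spring back on release. By thread geometry this compresses the seat about 1.1–1.4 mm past first contact, or 10–13 N. The start of the load drop, near 76°, also matched the predicted takeover angle.

```bash
python3 -c "
from cell import env
print(env.sign_off())"
```

```text
the job is handed in; nothing more can be done
None
```

The job is handed in at about 27 s: the lens is seated dome up in the cell, and the brass ring is screwed 82° clockwise and left holding it with an estimated 10–13 N (worked out from seat travel and thread angle, not measured after release).

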